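Fit the guide bush into the drilling jig

ROBOT

A 7-joint arm with a two-finger parallel gripper is mounted at the origin on a cart in front of the work surface, level with it; the furniture and walls round the work are solid. World frame = base frame: x ahead of the robot, y to its left, z up, the work surface at z = 0. Lengths are in m, angles in rad, forces in N, time in s.
With the tool pointing down it reaches from about 0.4 to 0.85 m from the base axis. Payload 10.4 kg.
Tool frame: the origin (TCP) lies midway between the tips of the shut fingers; the grasp point (between the pads) lies 19 mm behind it (manip.pinch_z is the distance from the TCP to the grasp point, in m); y points along the fingers, x is the direction in which the jaws open and shut, and the axes are right-handed (so a half turn about y gives the same grasp; the last joint's range is limited). The gripper opens to 85 mm and grips with 20 to 120 N. Pads are 22 mm wide; open, the fingers measure 114 mm over their backs; the gripper's body (76 mm by 85 mm) begins 54 mm behind the grasp point. The pads swing forward as they close: fully open they stand 13 mm farther back than shut.
Start: joints at [-1.234, 0.332, -0.065, 1.46, 0.022, 1.35, -0.088], TCP at [0.22, 0.585, 0.231] pointing down, gripper open.
Joint ranges: [-2.6, 2.6], [-0.5, 2.12], [-1.47, 1.34], [0.16, 2.42], [-1.27, 4.41], [0.06, 2.06], [-2.6, 2.6]. Speed limits (rad/s): [2.22, 2.22, 2.79, 2.79, 3.14, 3.14, 3.14].

INTERFACE

Orientations are given as a unit quaternion [x, y, z, w].
In Python, from workcell import manip gives the robot as it stands.
- The arm moves only by the shell command python3 -m pendant 'ROWS' [OPENING] [FORCE]. ROWS is a JSON object of lists of equal length, an entry for each row: "offset": the shift along the tool's x, y, z scaled (see below), a list of three; "turn": the turn, a rotation vector about the tool's x, y, z scaled (see below), a list of three. A call has 1 to 12 rows; each row is the pose to reach, as a shift and turn from the pose measured when the call began, along the tool's axes at that moment; what a row does not reach only later rows make up. The controller multiplies each number of a shift by 200 mm and each number of a turn by 45 degrees. A row lasts 1/8 s, in which the tool goes at most 62.5 mm and 10.7 degrees, less where a joint would pass 70% of its speed; a pose out of reach is approached as far as the arm can. A call with a number of a shift or a turn outside -1 to 1 is refused whole. A call with a gripper value outside its range is refused whole. OPENING is the opening in per cent of the stroke, from 0 (shut) to 100 (fully open), set as the call begins (- or left out, the last holds). The fingers move at their own pace and stop on an object; FORCE is the grip in N (left out, the last holds). Time passes only in rows, so rows that repeat a pose let the fingers close. It gives the time, the measured TCP pose, the force and the opening at its end, in the units of the state.
- manip.get_obs(): the state, without advancing time (a new reading comes with each control period).
- manip.camera(name): name is "side" or "top" or "wrist"; returns (picture, depth): 420x560x3 uint8, red, green, blue; 420x560 float32, m along the optical axis (not along the pixel's ray), 0 where there is no reading.
- manip.camera_model(name): a dict with "intrinsics" (3x3 intrinsics, pixels), "R" (3x3) and "t" (3): a world point X has camera coordinates R X + t; the wrist camera has in their place "tool_from_camera" (4x4, takes a point from camera to tool coordinates, whose origin is the TCP and whose axes are the tool frame's). Camera axes: x right, y down, z forward; pixel columns grow to the right and rows downward; lengths in m; the calibration is good to about 2 mm. A picture is of the moment at which its call begins: read the wrist's pose just before it. camera_model takes no time and is no camera call.
- manip.hand_in(): hands the job in, once; it reports no verdict.
The state is a dict: "clock": time; "joint_pos": joint angles; "joint_velocities": joint speeds; "tau": joint torques, N m; "position": TCP position; "ee_rot": TCP orientation; "ft_force": force on the tool from outside, world axes, zero at the start; "torque": the same for the moment, N m; "grip_width": opening from 0.0 (shut) to 1.0 (fully open).
Only numpy, scipy, OpenCV 4.12 (cv2) and the standard library are available. Lean on these libraries where they do the work, as an engineer would, in place of code of your own. Each camera call takes 0.05 s, during which the arm holds its last target. There are 200 camera calls.

TASK

Fit the brass guide bush into the bore of the drilling jig, chamfered foot first, until its knurled head sits down on the block, and let go of it. Leave the fatter dark steel bush standing where it is; it does not fit this jig.

Things in the scene. Friction and masses are not known exactly. Their poses are not given: they have to be found in the camera images.
- brass_bush: The bush to fit: brass, round, 66 mm tall overall, 0.17 to 0.35 kg, standing upright and loose on the bench. Body 30 mm in diameter and 36 mm long; its foot is chamfered (4 mm in radius over the lowest 6 mm, down to 22 mm in diameter). Above the body is a knurled grip head 42 mm in diameter and 30 mm tall, from 36 to 66 mm above the foot. Origin at the centre of the foot's underside, z up along the bush's axis.
- steel_bush: A bystander: dark steel bush of the same shape and height, standing on the bench, body 40 mm and head 52 mm in diameter, too big for the bore. It may stand to the left or to the right of the brass bush. Origin at the centre of its underside, z up.
- drill_jig: The drilling jig: a bare aluminium block between two green rails, screwed down on a plywood workpiece (140 x 200 x 18 mm); all of it is fixed to the bench. Block with rails 96 x 102 mm, its flat top 62 mm above the bench; nothing stands above this top. Origin on the bench under the bore, x and y along the sides of the plywood (y the long one), z up.
- bore (a point): Centre of the mouth of the only bore in the jig, at the middle of the block's top, 62 mm above the bench; z up along the bore's axis. The bore is vertical, 33 mm in diameter and 44 mm deep with the plywood as its floor, so the brass bush hangs in it by its head: its foot is then 36 mm below the mouth.
There are look-alikes about, which are no part of the job. There is more than one size of the brass_bush; the job needs the larger. Of the things that look like the drill_jig, the larger one is meant.

How it is judged:
By the outcome, as a careful person would: the job done as asked, in the order asked, and still so for the second after the job is handed in, with the robot touching nothing.
It also fails if it takes over 32 s, if anything falls off the work surface, if the arm or the gripper's body presses on something with over 40 N, if the wrist force passes 120 N, or if a joint passes its speed limit or range.

## Working session

There is one attempt and no reset: what is moved stays moved. The work goes in short steps, Python scripts to look and compute and a shell command to move; the robot and the scene stay as the last step left them, time stands still between calls to the robot, and variables do not carry over. Pictures are saved under pics/ and viewed, about 8 in all and at most 12, crops included, and the job is handed in when it is done.

```bash
mkdir -p pics && ls && cat > h.py <<'E'
import numpy as np, cv2, json
from scipy.spatial.transform import Rotation as Rn
from workcell import manip
def grab(n):
    o=manip.get_obs(); im,d=manip.camera(n); m=manip.camera_model(n); K=np.array(m["intrinsics"])
    if n=="wrist":
        T=np.eye(4); T[:3,:3]=Rn.from_quat(o["ee_rot"]).as_matrix(); T[:3,3]=o["position"]
        W=T@np.array(m["tool_from_camera"])
    else:
        W=np.eye(4); R=np.array(m["R"]); W[:3,:3]=R.T; W[:3,3]=-R.T@np.array(m["t"])
    return im,d,K,W,o
def ray(K,W,u,v,z):
    r=W[:3,:3]@np.linalg.inv(K)@np.array([u,v,1.]); c=W[:3,3]
    return c+r*(z-c[2])/r[2]
def cloud(d,K,W):
    v,u=np.mgrid[:d.shape[0],:d.shape[1]]
    P=np.stack([(u-K[0,2])/K[0,0]*d,(v-K[1,2])/K[1,1]*d,d],-1)
    return P@W[:3,:3].T+W[:3,3]
def save(im,f): cv2.imwrite("pics/"+f,cv2.cvtColor(im,cv2.COLOR_RGB2BGR))
def totool(dp):
    "world shift -> offset units"
    o=manip.get_obs(); return Rn.from_quat(o["ee_rot"]).inv().apply(dp)/0.2
E
python3 - <<'E'
from h import *
a=[grab(n) for n in("top","side","wrist")]
save(np.hstack([cv2.resize(a[0][0],(800,600))]),"top.png"); 
save(np.hstack([cv2.resize(x[0],(400,300)) for x in a[1:]]),"sw.png")
np.savez("t0.npz",im=a[0][0],d=a[0][1],K=a[0][2],W=a[0][3],s=a[1][0],sd=a[1][1],sK=a[1][2],sW=a[1][3])
o=a[2][4]; print(o["clock"],o["position"],o["ee_rot"],Rn.from_quat(o["ee_rot"]).as_matrix().round(3),o["grip_width"],manip.pinch_z, manip.camera_model("wrist")["tool_from_camera"])
print(a[0][3])
E
```

```text
pics
0.1 [0.21992833 0.58466436 0.23057658] [ 0.58166389  0.40210918 -0.40285636 -0.58110419] [[ 0.352 -0.    -0.936]
 [ 0.936 -0.001  0.352]
 [-0.001 -1.    -0.   ]] 0.9964070705967816 0.0187 [[ 9.99999553e-01  7.31716356e-04 -5.98741366e-04 -1.16984784e-04]
 [ 7.75844127e-04 -2.73156309e-01  9.61969349e-01 -1.41899831e-01]
 [ 5.40338726e-04 -9.61969384e-01 -2.73156754e-01  6.97832953e-02]
 [ 0.00000000e+00  0.00000000e+00  0.00000000e+00  1.00000000e+00]]
[[ 2.18390116e-02 -9.76233009e-01  2.15620432e-01  3.68738587e-01]
 [-9.99750166e-01 -2.02978519e-02  9.35960712e-03  3.04266191e-04]
 [-4.76052584e-03 -2.15770967e-01 -9.76432398e-01  9.88463119e-01]
 [ 0.00000000e+00  0.00000000e+00  0.00000000e+00  1.00000000e+00]]
```

View pics/top.png

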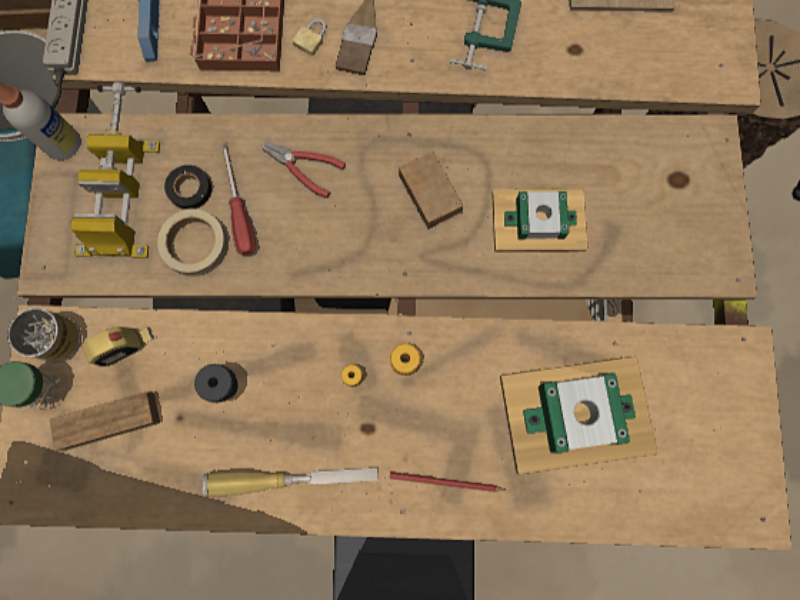

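View pics/sw.png

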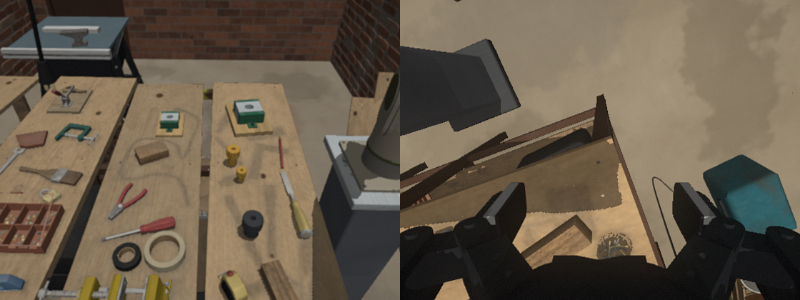

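Top view (800x600 px): brass candidates are (405,359), which is larger, and (351,375), which is smaller. Steel is at (216,383). Jig candidates are (586,413), which is larger and on the near bench, and (543,213), which is smaller. I choose (405,359) and (586,413), then check both in a crop.

```bash
cat > m.py <<'E'
from h import *
z=np.load("t0.npz"); im,d,K,W=z["im"],z["d"],z["K"],z["W"]
P=cloud(d,K,W); hsv=cv2.cvtColor(im,cv2.COLOR_RGB2HSV)
crop=im[225:345,220:470]; save(cv2.resize(crop,(800,384),interpolation=cv2.INTER_CUBIC),"crop.png")
# brass, tops by depth
m=((hsv[...,1]>150)&(hsv[...,2]>110)&(hsv[...,0]>12)&(hsv[...,0]<32)).astype(np.uint8)
n,l,s,c=cv2.connectedComponentsWithStats(m)
for i in range(1,n):
    if s[i,4]>60 and 225<c[i][1]<345:
        k=(l==i); zt=np.percentile(P[k][:,2],90); top=k&(P[...,2]>zt-.006)
        cs,_=cv2.findContours(top.astype(np.uint8),0,1); q=max(cs,key=cv2.contourArea)[:,0]
        w=np.array([ray(K,W,u,v,zt) for u,v in q]); (cx,cy),r=cv2.minEnclosingCircle(w[:,:2].astype(np.float32))
        print("brass",c[i]/.7,s[i,4],"ztop",zt.round(4),"c",cx,cy,"r",r)
# jig bore: dark/other ellipse in top plane
sub=(slice(255,325),slice(370,450))
for y in (0,): 
    top=(abs(P[...,2]-.062)<.006); mm=np.zeros(top.shape,np.uint8); mm[sub]=top[sub]
    cs,h=cv2.findContours(mm,cv2.RETR_CCOMP,cv2.CHAIN_APPROX_NONE)
    for q,hh in zip(cs,h[0]):
        if len(q)>12:
            w=np.array([ray(K,W,u,v,.062) for u,v in q[:,0]])[:,:2].astype(np.float32)
            print("jig","hole" if hh[3]>=0 else "outer",cv2.minAreaRect(w),cv2.fitEllipse(w))
print("z of jig", np.median(P[sub][top[sub]][:,2]), "steel", P[268,151])
E
python3 m.py
```

```text
brass [404.44294699 357.96945193] 318 ztop 0.0667 c 0.4887843430042267 0.004216677043586969 r 0.020868398249149323
brass [350.88050314 374.37556155] 159 ztop 0.0473 c 0.4663868248462677 0.07881404459476471 r 0.014675997197628021
jig outer ((0.4203614592552185, -0.2428673952817917), (0.09538894146680832, 0.10268846154212952), 9.286213874816895) ((0.42027774453163147, -0.2433796375989914), (0.10653028637170792, 0.11923316866159439), 8.976988792419434)
jig hole ((0.420425683259964, -0.24347729980945587), (0.034761957824230194, 0.03433006629347801), 64.15243530273438) ((0.4205307066440582, -0.2432839721441269), (0.0336800217628479, 0.034608859568834305), 97.8060302734375)
z of jig 0.06069625239449161 steel [0.45247125 0.27262514 0.02870842]
```

View pics/crop.png

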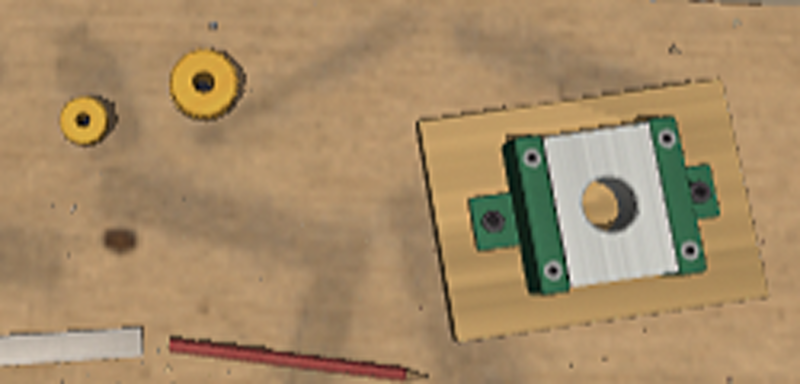

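The crop confirms the larger brass bush at crop px (204,84), with measured head radius 20.9 mm and top at 66.7 mm. The larger jig's bore is at crop px (610,204), with a 34 mm hole in a 95x103 mm top. Starting the approach, with the jaws turned away from the small bush.

```bash
python3 -m pendant '{"offset":[[-1,0,-1],[-1,0,-1],[-1,0,-1],[-1,0,-1],[-1,0,-1],[-1,0,-1],[-1,0,-1],[-1,0,-1]],"turn":[[0,1,0],[0,1,0],[0,1,0],[0,1,0],[0,1,0],[0,1,0],[0,1,0],[0,1,0]]}' 100 60
python3 -c "
from h import *
o=manip.get_obs();p=o['position'];print(p,o['joint_pos'],totool(np.array([.489,.004,p[2]])-p))"
```

```text
clock: 1.15
position: [0.336, 0.3283, 0.2307]
ee_rot: [0.691, 0.15, -0.151, -0.691]
ft_force: [0.6, -0.2, 0.1]
grip_width: 1.005
[0.33597804 0.32833329 0.23072544] [-1.01892192 -0.01553402  0.14641981  1.86071012  0.00273341  1.2976104
 -0.4446424 ] [ 2.19120591e-02  1.61528514e-03 -1.79296188e+00]
```

```bash
python3 -m pendant '{"offset":[[0,0,-0.9],[0,0,-0.9],[0,0,-0.9],[0,0,-0.9],[0,0,-0.9]],"turn":[[0,0,0],[0,0,0],[0,0,0],[0,0,0],[0,0,0]]}' 
python3 -m pendant '{"offset":[[0.02,0,-0.9],[0.02,0,-0.9],[0.02,0,-0.9],[0.02,0,-0.9],[0.02,0,-0.9],[0.02,0,-0.9]],"turn":[[0,0,0],[0,0,0],[0,0,0],[0,0,0],[0,0,0],[0,0,0]]}'
cat > b.py <<'E'
from h import *
import sys
im,d,K,W,o=grab("wrist"); p=o["position"]; P=cloud(d,K,W); hsv=cv2.cvtColor(im,cv2.COLOR_RGB2HSV)
m=((hsv[...,1]>150)&(hsv[...,2]>90)&(hsv[...,0]>12)&(hsv[...,0]<32)&(P[...,2]>.058)&(P[...,2]<.075)).astype(np.uint8)
cs,_=cv2.findContours(m,0,1)
for q in cs:
    if cv2.contourArea(q)>400:
        w=np.array([ray(K,W,u,v,.066) for u,v in q[:,0]])[:,:2].astype(np.float32)
        (cx,cy),r=cv2.minEnclosingCircle(w); e=cv2.fitEllipse(w)
        print(q[:,0].mean(0),cx,cy,r,e,"tool",totool(np.array([*e[0],.038])-p))
print(p,Rn.from_quat(o["ee_rot"]).as_matrix().round(3)); save(im,sys.argv[1])
E
python3 b.py w1.png
```

```text
clock: 1.78
position: [0.4105, 0.1658, 0.2308]
ee_rot: [0.691, 0.151, -0.151, -0.69]
ft_force: [-0.8, 0.4, 0.1]
grip_width: 1.0
clock: 2.52
position: [0.489, 0.0059, 0.2308]
ee_rot: [0.691, 0.152, -0.153, -0.69]
ft_force: [0.8, -0.3, 0.2]
grip_width: 1.003
[280.96350365 181.99270073] 0.49137696623802185 0.004750887863337994 0.021338246762752533 ((0.4915502965450287, 0.004581002984195948), (0.04074818640947342, 0.04109100624918938), 37.67234420776367) tool [ 0.01040182  0.96410591 -0.0109418 ]
[0.48895262 0.0059046  0.23082278] [[ 0.907 -0.001 -0.42 ]
 [ 0.42  -0.001  0.907]
 [-0.002 -1.    -0.001]]
```

View pics/w1.png

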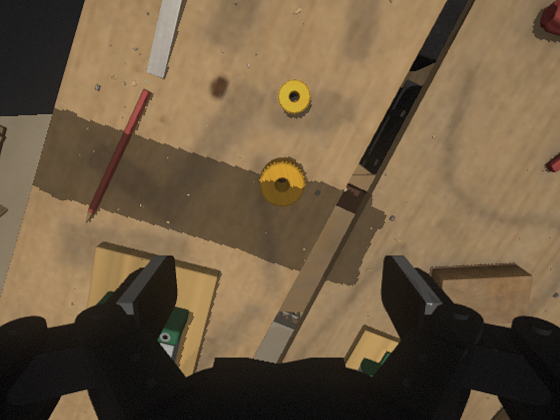

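Wrist view: large brass bush at (281,182), midway between the fingers, with the small one clear at (294,97). Descending, then gripping.

```bash
python3 -m pendant '{"offset":[[0.01,0.25,-0.01],[0.01,0.5,-0.01],[0.01,0.7,-0.01],[0.01,0.82,-0.01],[0.01,0.9,-0.01],[0.01,0.96,-0.01],[0.01,0.96,-0.01],[0.01,0.96,-0.01]],"turn":[[0,0,0],[0,0,0],[0,0,0],[0,0,0],[0,0,0],[0,0,0],[0,0,0],[0,0,0]]}' 
python3 -m pendant '{"offset":[[0,0,0],[0,0,0],[0,0,0],[0,0,0],[0,0,0],[0,0,0],[0,0,0],[0,0,0]],"turn":[[0,0,0],[0,0,0],[0,0,0],[0,0,0],[0,0,0],[0,0,0],[0,0,0],[0,0,0]]}' 0 60
python3 -m pendant '{"offset":[[0,-0.1,0],[0,-0.3,0],[0,-0.55,0],[0,-0.55,0],[0,-0.55,0],[0,-0.55,0]],"turn":[[0,0,0],[0,0,0],[0,0,0],[0,0,0],[0,0,0],[0,0,0]]}'
python3 - <<'E'
from h import *
a=[grab(n) for n in("wrist","side")]; o=a[0][4]; p=o["position"]
save(np.hstack([cv2.resize(a[0][0],(400,300)),cv2.resize(a[1][0][120:270,270:470],(400,300))]),"g1.png")
print(p,o["ft_force"],totool(np.array([.4205,-.2433,p[2]])-p))
E
```

```text
clock: 3.58
position: [0.492, 0.0045, 0.0396]
ee_rot: [0.691, 0.152, -0.152, -0.69]
ft_force: [0.0, -0.2, 1.0]
grip_width: 0.996
clock: 4.58
position: [0.4924, 0.0046, 0.0402]
ee_rot: [0.691, 0.152, -0.152, -0.69]
ft_force: [-2.3, 0.8, 6.8]
grip_width: 0.473
clock: 5.32
position: [0.4913, 0.0045, 0.1488]
ee_rot: [0.691, 0.151, -0.153, -0.69]
ft_force: [-0.6, 0.3, -4.1]
grip_width: 0.474
[0.49128067 0.00450698 0.14876067] [-0.57129076  0.32828472 -4.05479529] [-0.84127123  0.00180977 -0.97607093]
```

View pics/g1.png

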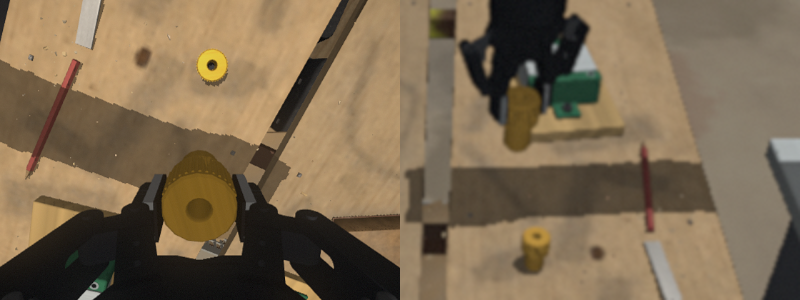

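Bush held upright between the pads (wrist, half-scale (200,205)); the small bush is untouched. Moving short of the bore, so that the wrist camera can measure it past the bush.

```bash
python3 -m pendant '{"offset":[[-0.2,0,-0.14],[-0.4,0,-0.3],[-0.6,0,-0.44],[-0.75,0,-0.54],[-0.84,0,-0.6],[-0.84,0,-0.6],[-0.84,0,-0.6],[-0.84,0,-0.6]],"turn":[[0,0,0],[0,0,0],[0,0,0],[0,0,0],[0,0,0],[0,0,0],[0,0,0],[0,0,0]]}'
cat > c.py <<'E'
from h import *
import sys
im,d,K,W,o=grab("wrist"); p=o["position"]; P=cloud(d,K,W); save(im,sys.argv[1])
r=np.hypot(P[...,0]-.4205,P[...,1]+.2433)
m=((abs(P[...,2]-.062)<.007)&(r<.06)&(d>0)).astype(np.uint8)
cs,h=cv2.findContours(m,cv2.RETR_CCOMP,cv2.CHAIN_APPROX_NONE)
for q,hh in zip(cs,h[0]):
    if len(q)>60:
        w=np.array([ray(K,W,u,v,.062) for u,v in q[:,0]])[:,:2].astype(np.float32)
        e=cv2.fitEllipse(w); print("hole" if hh[3]>=0 else "outer",q[:,0].mean(0),e,cv2.minEnclosingCircle(w),totool(np.array([*e[0],p[2]])-p))
print(p,"jigz",np.median(P[m>0][:,2]))
E
python3 c.py j1.png
```

```text
clock: 6.42
position: [0.39, -0.1741, 0.1493]
ee_rot: [0.691, 0.152, -0.153, -0.69]
ft_force: [-0.6, 0.2, -4.1]
grip_width: 0.473
outer [275.62751678 338.77516779] ((0.4316062927246094, -0.26882466673851013), (0.05088202282786369, 0.0863066166639328), 114.15635681152344) ((0.42897579073905945, -0.26796823740005493), 0.04555359482765198) [-1.07059236e-02  3.80054189e-04 -5.17299362e-01]
[ 0.38997293 -0.17408714  0.14933087] jigz 0.06126216350668756
```

View pics/j1.png

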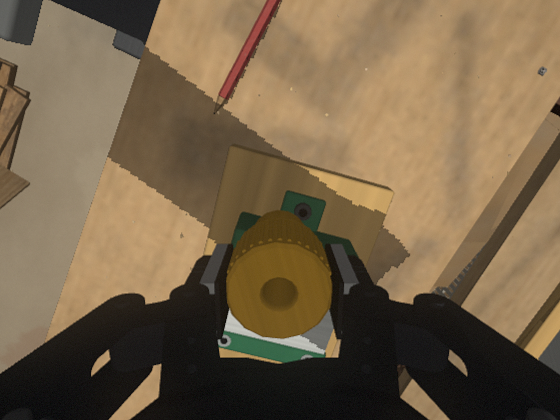

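The bush hides the bore, because image-up is tool +z. I'll go past the bore in −z instead.

```bash
python3 -m pendant '{"offset":[[0,0,-0.25],[0,0,-0.5],[0,0,-0.7],[0,0,-0.8],[0,0,-0.8],[0,0,-0.8],[0,0,-0.8]],"turn":[[0,0,0],[0,0,0],[0,0,0],[0,0,0],[0,0,0],[0,0,0],[0,0,0]]}'
python3 c.py j2.png
```

```text
clock: 7.35
position: [0.4574, -0.3182, 0.1494]
ee_rot: [0.69, 0.152, -0.153, -0.69]
ft_force: [0.5, -0.2, -4.2]
grip_width: 0.469
outer [279.12454212  76.74542125] ((0.42358261346817017, -0.24601510167121887), (0.10011120140552521, 0.11079329252243042), 169.0823211669922) ((0.42228424549102783, -0.24455714225769043), 0.06007854640483856) [-9.96119850e-04 -4.47319348e-05  3.98861442e-01]
hole [279.42        82.97333333] ((0.42319372296333313, -0.2455042153596878), (0.032378289848566055, 0.03245800733566284), 39.10989761352539) ((0.42322084307670593, -0.24538344144821167), 0.01665276288986206) [-1.68020178e-03 -4.42177913e-05  4.01998008e-01]
[ 0.4574451  -0.31824384  0.14942817] jigz 0.06117111392675012
```

View pics/j2.png

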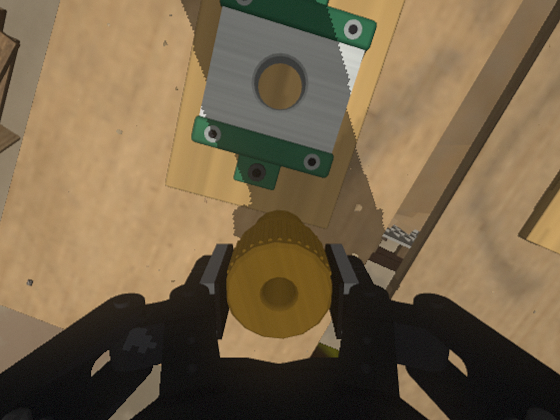

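Bore clearly seen at (279,83), measured at (0.4232, -0.2455) with 32.4 mm diameter. Next I'll measure how the bush sits in the hand.

```bash
cat > t.py <<'E'
from h import *
im,d,K,W,o=grab("wrist"); p=np.array(o["position"]); P=cloud(d,K,W); hsv=cv2.cvtColor(im,cv2.COLOR_RGB2HSV)
R=Rn.from_quat(o["ee_rot"]).as_matrix(); T=(P-p)@R
b=(hsv[...,1]>150)&(hsv[...,0]>12)&(hsv[...,0]<32)&(np.hypot(T[...,0],T[...,2])<.04)&(abs(T[...,1])<.06)
y0=np.percentile(T[b][:,1],3); m=(b&(T[...,1]<y0+.004)).astype(np.uint8)
q=max(cv2.findContours(m,0,1)[0],key=cv2.contourArea)[:,0]
Q=T[m>0]; A=np.c_[Q[:,0],Q[:,2],np.ones(len(Q))]; s=np.linalg.lstsq(A,Q[:,1],rcond=None)[0]
yt=np.median(Q[:,1]); C=np.array(manip.camera_model("wrist")["tool_from_camera"]); w=[]
for u,v in q:
    r=C[:3,:3]@np.linalg.inv(K)@np.array([u,v,1.]); X=C[:3,3]+r*(yt-C[1,3])/r[1]; w.append([X[0],X[2]])
w=np.array(w,np.float32); print("top y",yt,"tilt deg (x,z)",np.degrees(s[:2]),"circle",cv2.minEnclosingCircle(w),cv2.fitEllipse(w))
E
python3 t.py
```

```text
top y -0.0248508604591159 tilt deg (x,z) [-0.2421024   0.45430783] circle ((-0.00048373566824011505, -0.00034195746411569417), 0.022146064788103104) ((-0.0005053110653534532, 0.00021522515453398228), (0.04094327241182327, 0.04113650694489479), 49.26803207397461)
```

```bash
python3 -m pendant '{"offset":[[0,0,0.15],[0,0,0.3],[0,0,0.38],[0,0,0.402],[0,0,0.402],[0,0.1,0.402],[0,0.18,0.402],[0,0.18,0.402],[0,0.18,0.402],[0,0.18,0.402]],"turn":[[0,0,0],[0,0,0],[0,0,0],[0,0,0],[0,0,0],[0,0,0],[0,0,0],[0,0,0],[0,0,0],[0,0,0]]}'
python3 - <<'E'
from h import *
o=manip.get_obs(); p=o["position"]; print(p,totool(np.array([.4232,-.2455,.068])-p),o["ft_force"])
E
```

```text
clock: 8.7
position: [0.4239, -0.246, 0.1141]
ee_rot: [0.691, 0.153, -0.153, -0.69]
ft_force: [0.9, -0.2, -2.6]
grip_width: 0.473
[ 0.42388425 -0.24596177  0.11412519] [-0.0020252   0.23062354  0.00374867] [ 0.9032089  -0.2123156  -2.64006419]
```

```bash
python3 -m pendant '{"offset":[[0,0.03,0.003],[0,0.06,0.003],[0,0.08,0.003],[0,0.08,0.003]],"turn":[[0,0,0],[0,0,0],[0,0,0],[0,0,0]]}'
python3 -c "
from h import *
o=manip.get_obs();print(o['position'],o['ft_force'],o['torque'])"
```

```text
clock: 9.2
position: [0.4233, -0.2454, 0.0977]
ee_rot: [0.691, 0.152, -0.153, -0.69]
ft_force: [-0.5, 0.4, -3.5]
grip_width: 0.474
[ 0.42330329 -0.2453712   0.09769903] [-0.54794144  0.42485026 -3.50655305] [-0.02721795  0.00831064 -0.02286127]
```

```bash
python3 -m pendant '{"offset":[[0,0.03,0],[0,0.06,0],[0,0.09,0],[0,0.12,0],[0,0.135,0],[0,0.135,0],[0,0.135,0]],"turn":[[0,0,0],[0,0,0],[0,0,0],[0,0,0],[0,0,0],[0,0,0],[0,0,0]]}'
python3 -c "
from h import *
o=manip.get_obs();print(o['position'],o['ft_force'],o['torque'])"
```

```text
clock: 10.07
position: [0.4234, -0.2455, 0.0709]
ee_rot: [0.691, 0.152, -0.153, -0.69]
ft_force: [0.2, 0.4, -3.8]
grip_width: 0.471
[ 0.42342979 -0.24548783  0.07087266] [ 0.24747116  0.42540881 -3.80522967] [-0.03380838 -0.0432921   0.03378703]
```

```bash
python3 -m pendant '{"offset":[[0,0.01,0],[0,0.018,0],[0,0.022,0],[0,0.022,0]],"turn":[[0,0,0],[0,0,0],[0,0,0],[0,0,0]]}'
python3 -c "
from h import *
o=manip.get_obs();print(o['position'],o['ft_force'],o['torque'])"
```

```text
clock: 10.58
position: [0.4234, -0.2455, 0.0664]
ee_rot: [0.691, 0.152, -0.153, -0.69]
ft_force: [0.1, 0.1, -4.0]
grip_width: 0.474
[ 0.42337282 -0.24552821  0.06641958] [ 0.1079334   0.14289942 -3.98831448] [-0.00082289 -0.00797172 -0.02053296]
```

```bash
python3 -m pendant '{"offset":[[0,0.004,0],[0,0.004,0],[0,0.004,0]],"turn":[[0,0,0],[0,0,0],[0,0,0]]}'
python3 -m pendant '{"offset":[[0,0,0],[0,0,0],[0,0,0],[0,0,0],[0,0,0],[0,0,0]],"turn":[[0,0,0],[0,0,0],[0,0,0],[0,0,0],[0,0,0],[0,0,0]]}' 100
python3 -m pendant '{"offset":[[0,-0.1,0],[0,-0.25,0],[0,-0.5,0],[0,-0.7,0],[0,-0.7,0],[0,-0.7,0]],"turn":[[0,0,0],[0,0,0],[0,0,0],[0,0,0],[0,0,0],[0,0,0]]}'
python3 - <<'E'
from h import *
im,d,K,W,o=grab("wrist"); s,sd,_,_,_=grab("side"); P=cloud(d,K,W); hsv=cv2.cvtColor(im,cv2.COLOR_RGB2HSV)
r=np.hypot(P[...,0]-.4232,P[...,1]+.2455)
b=(hsv[...,1]>150)&(hsv[...,0]>12)&(hsv[...,0]<32)&(r<.04)&(P[...,2]>.08)
print("head top",np.percentile(P[b][:,2],[5,50,95]),P[b].mean(0),"block",np.median(P[(abs(P[...,2]-.062)<.007)&(r<.05)][:,2]))
Q=P[b&(r<.019)&(r>.008)&(P[...,2]>np.percentile(P[b][:,2],50)-.006)]; print("tilt",np.degrees(np.linalg.lstsq(np.c_[Q[:,:2],np.ones(len(Q))],Q[:,2],rcond=None)[0][:2]))
save(np.hstack([cv2.resize(im,(400,300)),cv2.resize(s[120:240,290:450],(400,300))]),"f.png"); print(o["position"],o["ft_force"])
E
```

```text
clock: 10.95
position: [0.4234, -0.2456, 0.0662]
ee_rot: [0.691, 0.152, -0.153, -0.69]
ft_force: [-4.7, 1.4, 8.8]
grip_width: 0.473
clock: 11.7
position: [0.4234, -0.2455, 0.0662]
ee_rot: [0.691, 0.152, -0.153, -0.69]
ft_force: [0.3, -0.0, -0.2]
grip_width: 1.003
clock: 12.45
position: [0.4233, -0.2452, 0.2056]
ee_rot: [-0.69, -0.152, 0.153, 0.69]
ft_force: [1.2, 0.6, -1.0]
grip_width: 1.0
head top [0.08678217 0.09111731 0.28994009] [ 0.42181659 -0.2438322   0.10787038] block 0.061183348876134275
tilt [-22.04175947  39.00620451]
[ 0.42332032 -0.24516273  0.20560207] [ 1.22853918  0.62523664 -0.97044106]
```

View pics/f.png

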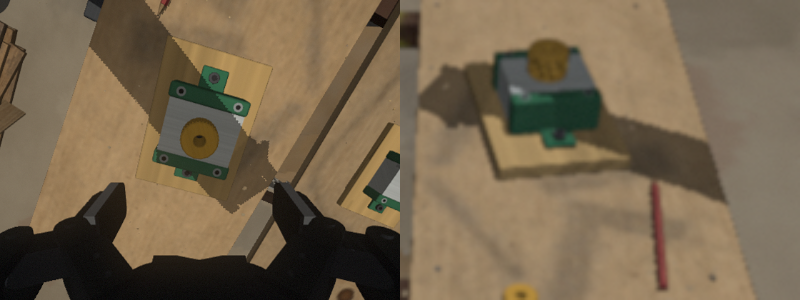

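The bush sits in the bore, wrist view (half-scale (200,138)) and side view both showing the head down on the block. The tilt number was spoilt by stray depth points (z=0.29), so I'll repeat it without them and then hand in.

```bash
python3 - <<'E'
from h import *
im,d,K,W,o=grab("wrist"); P=cloud(d,K,W); r=np.hypot(P[...,0]-.4232,P[...,1]+.2455)
Q=P[(r<.018)&(r>.009)&(abs(P[...,2]-.092)<.008)]; s=np.linalg.lstsq(np.c_[Q[:,:2],np.ones(len(Q))],Q[:,2],rcond=None)[0]
t=float(np.hypot(*np.degrees(s[:2]))); z=float(np.median(Q[:,2])); print(len(Q),z,t)
if t<2 and abs(z-.0915)<.002: print(manip.hand_in(),manip.get_obs()["clock"])
E
```

```text
1253 0.09126170397231481 0.09276943671961234
the job is handed in; nothing more can be done
the job is handed in; nothing more can be done
```

The larger brass bush is in the larger jig's bore, chamfered foot first, with its head resting on the block. I let go of it, raised the gripper clear and handed the job in about 12.5 s into the 32 s allowed.

- **Last checks:** the head top stands about 30 mm above the block top (0.0913 against 0.0612 m), which is the head's height, so it is fully down. It tilts about 0.1°. The force reading rose to about 9 N as it seated and returned to about zero on release.
- **Readings that disagreed:** the top and wrist cameras differed by about 3 mm on the positions of the bush and the bore. I used the wrist camera for both, and the bush went in with no contact force until it seated. My first tilt reading, about 40°, came from stray depth points; I repeated it without them.
- **Other objects:** I never went near the steel bush or touched it. I didn't photograph it again at the end.

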